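Bolt the tool chest shut

TASK

Bolt the tool chest shut: press the long spring catch plate down with one fingertip and, while it stays down, push the upright tab with the other fingertip so that the bolt slides fully home through the keeper on the lid. Then let the catch spring all the way back up behind the bolt and come away. Only push the tab, never pinch it, and leave the jar, wrench, can and hammer where they are.

Things in the scene. Friction and masses are not known exactly. Their poses are not given: they have to be found in the camera images.
- chest: Low steel chest fixed to the bench, 300 (x) x 460 (y) x 100 mm high. Origin: centre of its underside, z up. Flat top: deck on the -y side, lid on the +y side (seam at y = 12). The bolt lies along y and slides to +y, onto the lid. Guide staples at y = -102 and 0 and the keeper at y = 35 (all x = -46 to -14) are 14.5 mm high above the top.
- tab (a point): Centre of the bolt's upright steel tab, 36 (chest x) x 6 (y) x 40 mm tall, its edges 12 and 52 mm above the chest's top. At bolt 0 it lies at chest x = -30, y = -70, z = 132 mm; it moves with the bolt to +y. Push on its -y face. The bar under it is 12 mm wide, 11 mm high above the top.
- bolt (a joint): Travel of the bolt in m: 0 drawn back, 0.050 fully home at its stop. Starts between 0 and 0.005. About 3 N of friction; stays where left. Unless the catch is down 6 mm or more, the catch's teeth stop the bolt within a few mm, anywhere along the way; fully home (past 0.047) the last tooth can rise behind it.
- plate (a point): Centre of the upper face of the catch plate, aluminium, parallel to the bolt: 38 (chest x = 12 to 50) x 130 mm (y = -130 to 0); centre x = 31, y = -65. Face 30 mm above the chest's top when up, 22 mm when down; it moves straight down wherever pressed. A gap of 22 mm separates it in x from the tab's near edge.
- catch (a joint): How far the catch plate is pressed down, in m: 0 up (sprung), 0.008 at its lower stop. Spring 4 N at the top, 8 N at the bottom; comes up by itself when let go.
- jar_mid (a point): Bystander: glass jar with steel lid, 56 mm across, 62 mm high, standing on the chest's lid; point half-way up.
- wrench_mid (a point): Bystander: steel wrench 150 mm long lying on the chest's deck near its -x edge, roughly along the chest's y; point at mid-length.
- can_mid (a point): Bystander: white can 66 mm across, 170 mm high, standing on the bench beside one end of the chest (either end); point half-way up.
- hammer_mid (a point): Bystander: hammer 280 mm long lying on the bench beside the other end of the chest, roughly along the chest's x; point at mid-length.

How it is judged (in metres and radians):
On the way, in this order (a step that is already met when the one before it is completed fails the run):
1. the catch plate is held down while the bolt is still drawn back (value of joint catch above 0.0055 m and value of joint bolt below 0.015 m), for 0.1 s.
2. the bolt is pushed home with the catch plate still held down (value of joint catch above 0.0045 m and value of joint bolt above 0.046 m), for 0.1 s.
At the end, for the whole second after the job is handed in: The bolt stands at 45.5 mm or more of its 50 mm travel and at rest, the catch plate is back up within 1.5 mm of its top, and jar, wrench, can and hammer are within 20 mm of where they began (value of joint bolt above 0.0455 m and value of joint catch below 0.0015 m and velocity of joint bolt between -0.005 and 0.005 m/s and not (distance of jar_mid from where it was at the start of the episode above 0.02 m) and not (distance of wrench_mid from where it was at the start of the episode above 0.02 m) and not (distance of can_mid from where it was at the start of the episode above 0.02 m) and not (distance of hammer_mid from where it was at the start of the episode above 0.02 m)); the robot touches nothing.
It fails at once if the jar is moved by more than 20 mm (distance of jar_mid from where it was at the start of the episode above 0.02 m).
It fails at once if the wrench is moved by more than 20 mm (distance of wrench_mid from where it was at the start of the episode above 0.02 m).
It fails at once if the can is moved by more than 20 mm (distance of can_mid from where it was at the start of the episode above 0.02 m).
It fails at once if the hammer is moved by more than 20 mm (distance of hammer_mid from where it was at the start of the episode above 0.02 m).
It fails at once if the tab is pinched (its front and rear faces pressed at once with more than 3 N each) (contact force between the fingers and bolt_c2 above 3 N and contact force between the fingers and bolt_c3 above 3 N).
It also fails if it takes over 38 s, if anything falls off the work surface, if the arm or the gripper's body presses on something with over 40 N, if the wrist force passes 120 N, or if a joint passes its speed limit or range.

ROBOT

A 6-joint arm with a two-finger parallel gripper is mounted at the origin on the work surface. World frame = base frame: x ahead of the robot, y to its left, z up, the work surface at z = 0. Lengths are in mm, angles in rad, forces in N, time in s.
With the tool pointing down it reaches from about 275 to 850 mm from the base axis. Payload 5.2 kg.
Tool frame: the origin (TCP) lies at the very end of the fingers, on their centre line; the grasp point (between the pads) lies 19 mm behind it (r.hold_point_z is the z of the grasp point in the tool frame, in mm); z points along the fingers, x is the direction in which the jaws open and shut, and the axes are right-handed (so a half turn about z gives the same grasp; the last joint's range is limited). The gripper opens to 85 mm and grips with 20 to 120 N. Pads are 22 mm wide; open, the fingers measure 114 mm over their backs; the gripper's body (76 mm by 85 mm) begins 54 mm behind the grasp point. The pads swing forward as they close: fully open they stand 13 mm farther back than shut.
Start: joints at [1.065, 0.259, 1.535, -0, 1.348, -0.203], TCP at [163.985, 524.99, 231.31] pointing down, gripper open.
Joint ranges: [-3.14, 3.14], [-0.91, 2.08], [0.19, 2.58], [-1.22, 4.36], [0.22, 2.71], [-3.12, 3.12]. Speed limits (rad/s): [2.57, 2.57, 3.14, 3.14, 3.14, 3.14].

INTERFACE

Orientations are given as a 3x3 rotation matrix whose columns are the frame's x, y, z axes.
In Python, from bench import status, imaging, ticket, r gives the robot as it stands.
- The arm moves only by the tool drive_tool, never from a script. Its argument "targets" is a list of rows, each an object of numbers: "x", "y", "z": the shift along the world's x, y, z in mm; "wx", "wy", "wz": the turn, a rotation vector about the world's x, y, z in degrees; "gripper": the closure, from -1 (fully open) to 1 (shut), so that 0 is half open. A call has 1 to 12 rows; each row is the pose to reach, as a shift and turn from the pose measured when the call began; what a row does not reach only later rows make up. A row lasts 1/8 s, in which the tool goes at most 62.5 mm and 10.7 degrees, less where a joint would pass 70% of its speed; a pose out of reach is approached as far as the arm can. A call with a gripper value outside its range is refused whole. The fingers move at their own pace and stop on an object; the grip force is fixed at half the most. Time passes only in rows, so rows that repeat a pose let the fingers close. It gives the time, the measured TCP pose, the force and the opening at its end, in the units of the state.
- status.read_state(): the state, without advancing time (a new reading comes with each control period).
- imaging.capture(name): name is "side" or "top" or "wrist"; returns the picture (400x640x3 uint8, red, green, blue); there is no depth.
- imaging.camera_model(name): a dict with "intrinsics" (3x3 intrinsics, pixels), "camera_from_world" (4x4, takes a point from world to camera coordinates). Camera axes: x right, y up, looking along -z (the intrinsics and any distortion apply to the point x, -y, -z); pixel columns grow to the right and rows downward; lengths in mm; the calibration is good to about 2 mm. A picture is of the moment at which its call begins: read the wrist's pose just before it. camera_model takes no time and is no camera call; for the wrist camera it gives the pose at the moment of the call.
- ticket.hand_in(): hands the job in, once; it reports no verdict.
The state is a dict: "t": time; "q": joint angles; "joint_velocities": joint speeds; "effort": joint torques, N m; "tcp_pos": TCP position; "orientation": TCP orientation; "wrist_force": force on the tool from outside, world axes, zero at the start; "torque": the same for the moment, N m; "gripper_width": finger opening in mm.
Only numpy, scipy, OpenCV 4.12 (cv2) and the standard library are available. Lean on these libraries where they do the work, as an engineer would, in place of code of your own. Each camera call takes 0.05 s, during which the arm holds its last target.

## Working session

There is one attempt and no reset: what is moved stays moved. The work goes in short steps, Python scripts to look and compute and a tool call to move; the robot and the scene stay as the last step left them, time stands still between calls to the robot, and variables do not carry over. Pictures are saved under pics/ and viewed, and the job is handed in when it is done.

Besides the shell and the picture viewer there is one more tool, called after "Call:" as name(argument=value, ...) on one line, values as JSON. drive_tool: Moves the arm, as the interface text tells. Its arguments: {"type":"object","properties":{"targets":{"type":"array","items":{"type":"object","properties":{"x":{"type":"number"},"y":{"type":"number"},"z":{"type":"number"},"wx":{"type":"number"},"wy":{"type":"number"},"wz":{"type":"number"},"gripper":{"type":"number"}}}}},"required":["targets"]}

```bash
mkdir -p pics; ls
python3 - <<'E'
from bench import status, imaging, ticket, r
import cv2
s=status.read_state(); print(s)
for n in("top","side","wrist"):
    im=imaging.capture(n); cv2.imwrite(f"pics/{n}0.png",im[:,:,::-1]); m=imaging.camera_model(n); print(n,m)
E
```

```text
pics
{'t': 0.0, 'q': array([ 1.06516093e+00,  2.59369752e-01,  1.53613311e+00, -9.16458767e-07,
        1.34800675e+00, -2.02801400e-01]), 'joint_velocities': array([-2.07415454e-04, -1.33193229e-05,  8.26102899e-04, -7.75717446e-04,
       -3.87277591e-05,  1.95637877e-04]), 'effort': array([ 5.32058439e-04, -4.46035910e+01, -2.90570676e+01, -6.79032041e-05,
        1.18345767e-02, -5.12526086e-06]), 'tcp_pos': array([163.72919816, 524.48414476, 230.44023605]), 'orientation': array([[ 2.98225372e-01,  9.54495032e-01, -9.27720714e-04],
       [ 9.54493636e-01, -2.98226567e-01, -1.67751299e-03],
       [-1.87784878e-03, -3.85226579e-04, -9.99998163e-01]]), 'wrist_force': array([-0.78508016,  0.03220167,  0.4163904 ]), 'torque': array([-0.00741253, -0.00371076,  0.04503509]), 'gripper_width': 85.59290312268446}
top {'intrinsics': array([[411.51774732,   0.        , 316.64252351],
       [  0.        , 411.51774732, 198.47566569],
       [  0.        ,   0.        ,   1.        ]]), 'camera_from_world': array([[-2.49918644e-02, -9.99678620e-01, -4.25011657e-03,
         7.80738914e+01],
[... 634 characters left out ...]
.52040497e-01, -6.91246300e-01,  5.63771179e-01,
        -9.43941799e+02],
       [ 0.00000000e+00,  0.00000000e+00,  0.00000000e+00,
         1.00000000e+00]])}
wrist {'intrinsics': array([[343.18192664,   0.        , 321.24951106],
       [  0.        , 343.18192664, 199.74045353],
       [  0.        ,   0.        ,   1.        ]]), 'camera_from_world': array([[ 2.97378854e-01,  9.54757899e-01, -1.78078458e-03,
        -5.50280401e+02],
       [-9.14579356e-01,  2.84328041e-01, -2.87579843e-01,
         3.82316515e+01],
       [-2.74062800e-01,  8.71488329e-02,  9.57755012e-01,
        -3.79170203e+02],
       [ 0.00000000e+00,  0.00000000e+00,  0.00000000e+00,
         1.00000000e+00]])}
```

View pics/top0.png

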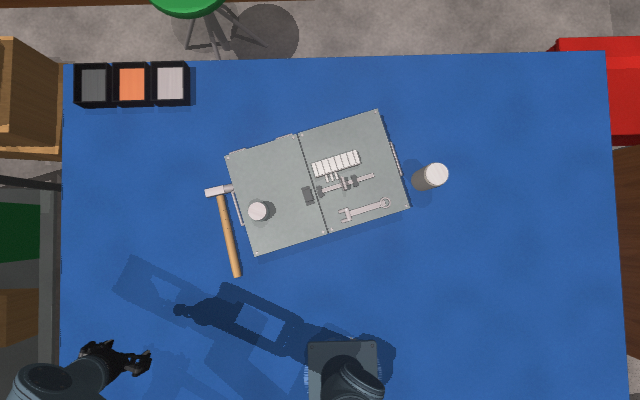

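View pics/side0.png

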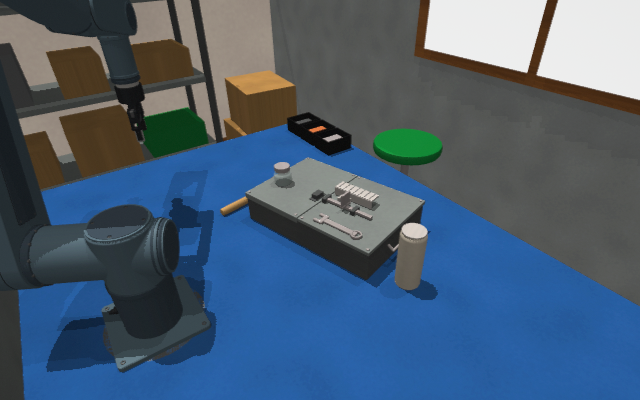

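View pics/wrist0.png

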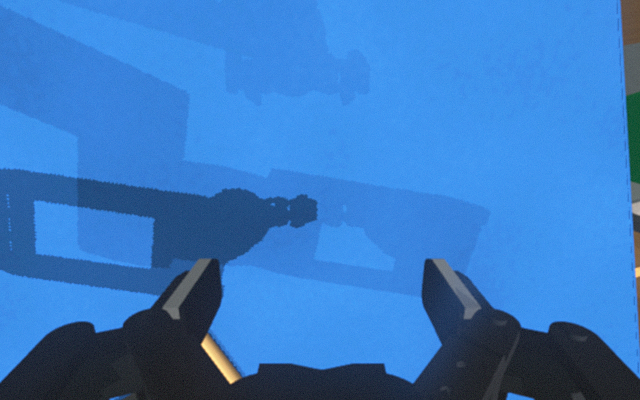

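```bash
cat > h.py <<'E'
import numpy as np,cv2
from bench import status, imaging
def ray(n,px,z,m=None):
    m=m or imaging.camera_model(n); K=m["intrinsics"];T=m["camera_from_world"]
    px=np.atleast_2d(px).astype(float)
    d=np.c_[(px[:,0]-K[0,2])/K[0,0],-(px[:,1]-K[1,2])/K[1,1],-np.ones(len(px))]
    R=T[:3,:3]; o=-R.T@T[:3,3]; d=d@R
    return o+d*((z-o[2])/d[:,2])[:,None]
def proj(n,P,m=None):
    m=m or imaging.camera_model(n); K=m["intrinsics"];T=m["camera_from_world"]
    c=np.atleast_2d(P)@T[:3,:3].T+T[:3,3]
    return np.c_[K[0,0]*c[:,0]/-c[:,2]+K[0,2],-K[1,1]*c[:,1]/-c[:,2]+K[1,2]]
E
python3 - <<'E'
from h import *
im=cv2.imread("pics/top0.png"); crop=im[90:280,180:460]
cv2.imwrite("pics/topz.png",cv2.resize(crop,None,fx=2.85,fy=2.85,interpolation=cv2.INTER_CUBIC))
hsv=cv2.cvtColor(im,cv2.COLOR_BGR2HSV)
print(im[140,260],im[200,290],im[150,365],im[230,420])
m=((hsv[...,1]<60)&(hsv[...,2]>110)).astype(np.uint8); z=np.zeros_like(m); z[95:275,215:415]=m[95:275,215:415]
z=cv2.morphologyEx(z,cv2.MORPH_OPEN,np.ones((7,7)))
z=cv2.morphologyEx(z,cv2.MORPH_CLOSE,np.ones((9,9)))
c=max(cv2.findContours(z,0,1)[0],key=cv2.contourArea)
W=ray("top",c[:,0,:],100)[:,:2].astype(np.float32)
rc=cv2.minAreaRect(W); print(rc); print(cv2.boxPoints(rc))
print(proj("top",np.c_[cv2.boxPoints(rc),[100]*4]))
print(cv2.approxPolyDP(c,8,True)[:,0], ray("top",cv2.approxPolyDP(c,8,True)[:,0],100))
E
```

```text
[159  98  57] [161 163 159] [156 156 154] [165 100  55]
((567.4994506835938, 90.63880920410156), (302.770263671875, 511.7049255371094), 16.037057876586914)
[[ 351.3242   294.7128 ]
 [ 492.68732 -197.07822]
 [ 783.6747  -113.43518]
 [ 642.3116   378.35583]]
[[235.79310685 262.32848941]
 [409.99501102 207.31736983]
 [376.70453207 106.21581003]
 [205.01864155 159.72015506]]
[[377 110]
 [226 155]
 [230 184]
 [215 193]
 [236 194]
 [254 254]
 [407 208]] [[ 772.68847227 -113.90406975  100.        ]
 [ 654.28430129  318.64890548  100.        ]
 [ 571.35111447  308.27647866  100.        ]
 [ 546.92368439  350.93697541  100.        ]
 [ 542.59348766  291.67842299  100.        ]
 [ 373.1727904   243.49804289  100.        ]
 [ 490.98077801 -188.59765362  100.        ]]
```

View pics/topz.png

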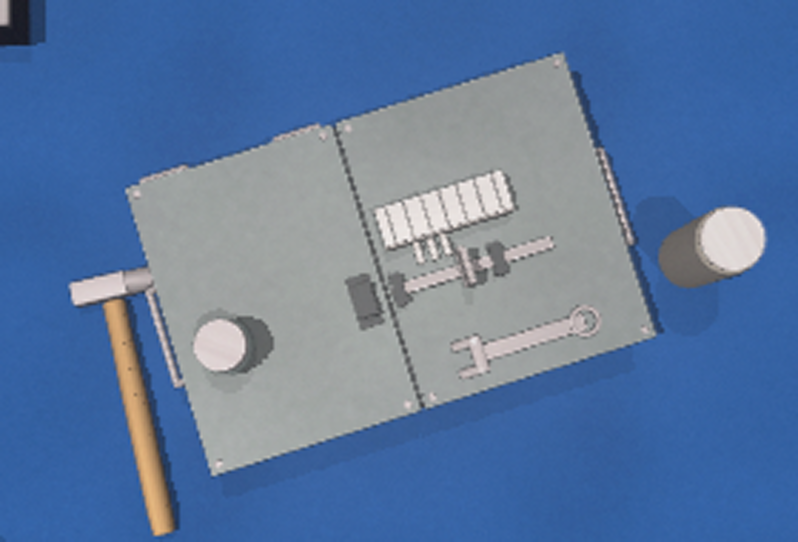

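```bash
cat >> h.py <<'E'
def kabsch(A,B):
    a=A-A.mean(0);b=B-B.mean(0); U,S,V=np.linalg.svd(a.T@b); 
    th=np.arctan2((a[:,0]*b[:,1]-a[:,1]*b[:,0]).sum(),(a*b).sum())
    c,s=np.cos(th),np.sin(th);R=np.array([[c,-s],[s,c]]); return th,R,B.mean(0)-R@A.mean(0)
E
python3 - <<'E'
from h import *
im=cv2.imread("pics/top0.png")
px=np.array([[132,187],[563,54],[655,335],[213,474]])/2.85+[180,90]-0.3
L=np.array([[150,230],[150,-230],[-150,-230],[-150,230.]])
W=ray("top",px,100)[:,:2]
th,R,t=kabsch(L,W); print(th,np.degrees(th),t); print(W-(L@R.T+t))
w=lambda p:np.r_[R@np.array(p[:2],float)+t,p[2]+100]
# measured checks
for nm,q,z in [("tab top",(462,248),52),("tab c",(467,265),32),("plate TL",(374,209),30),("plate TR",(503,170),30),("plate BR",(517,206),30),("plate BL",(387,249),30),("seamT",(336,125),0),("seamB",(421,408),0)]:
    P=ray("top",np.array(q)/2.85+[180,90]-0.3,100+z)[0,:2]; print(nm,R.T@(P-t))
import json; json.dump(dict(th=th,t=t.tolist()),open("pose.json","w"))
# overlay check in side
for n,f in(("top","top0"),("side","side0")):
    im=cv2.imread(f"pics/{f}.png")
    pts=[(x,y,0) for x,y in L]+[(x,y,30) for x in(12,50) for y in(-130,0)]+[(x,-70,z) for x in(-48,-12) for z in(12,52)]
    for p in pts:
        u=proj(n,w(p))[0]; cv2.circle(im,tuple(np.int32(u*16)),12,(0,0,255),-1,cv2.LINE_AA,4)
    sl=(slice(100,250),slice(220,420)) if n=="top" else (slice(150,290),slice(230,440))
    cv2.imwrite(f"pics/ov_{n}.png",cv2.resize(im[sl],None,fx=3.8,fy=3.8,interpolation=cv2.INTER_CUBIC))
E
```

```text
0.2753583617620031 15.776871982599289 [572.61140205  62.61989351]
[[-1.04116653 -6.12481052]
 [-2.90785849  3.19888373]
 [ 2.12978478  3.73344884]
 [ 1.81924024 -0.80752204]]
tab top [-13.1209189  -66.47467124]
tab c [-28.38478862 -67.91903146]
plate TL [50.37060289  1.54186914]
plate TR [  49.68246913 -129.14740595]
plate BR [  12.14109432 -131.47638745]
plate BL [9.46377994 1.03121428]
seamT [146.76260961  12.0527983 ]
seamB [-147.19905439   14.75275182]
```

View pics/ov_top.png

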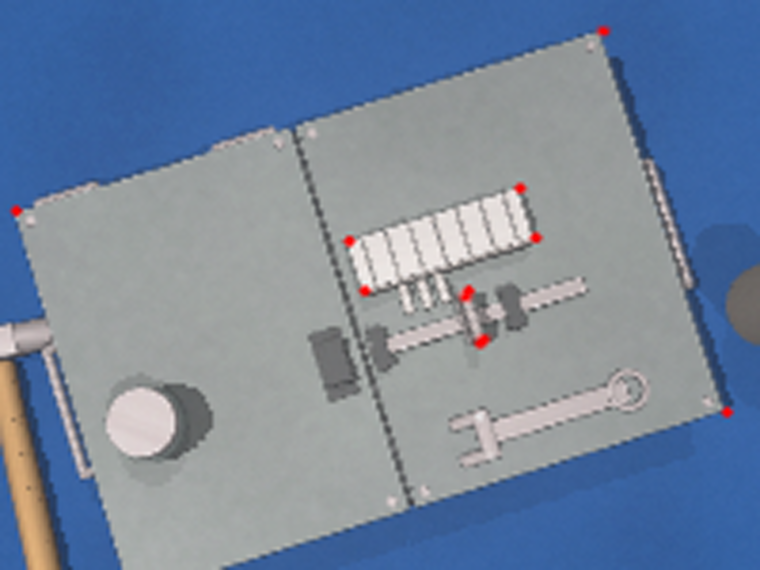

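View pics/ov_side.png

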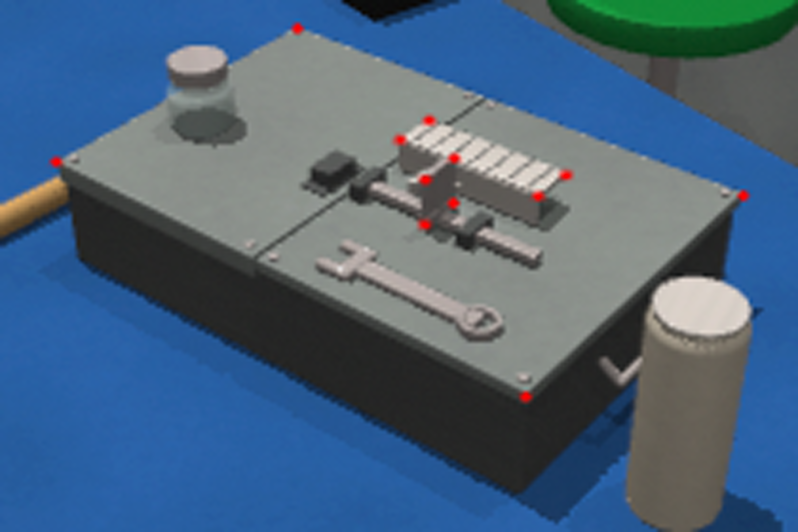

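Call:
drive_tool(targets=[{"x": 20, "y": -25, "z": 5, "wz": -3, "gripper": 0}, {"x": 55, "y": -69, "z": 10, "wz": -7, "gripper": 0}, {"x": 91, "y": -115, "z": 10, "wz": -12, "gripper": 0}, {"x": 127, "y": -160, "z": 10, "wz": -17, "gripper": 0}, {"x": 163, "y": -205, "z": 10, "wz": -21, "gripper": 0}, {"x": 199, "y": -250, "z": 10, "wz": -26, "gripper": 0}, {"x": 235, "y": -296, "z": 10, "wz": -31, "gripper": 0}, {"x": 271, "y": -341, "z": 10, "wz": -35, "gripper": 0}, {"x": 307, "y": -386, "z": 10, "wz": -40, "gripper": 0}, {"x": 343, "y": -432, "z": 10, "wz": -45, "gripper": 0}, {"x": 375, "y": -472, "z": 5, "wz": -49, "gripper": 0}, {"x": 400, "y": -503, "z": 0, "wz": -53, "gripper": 0}])

```text
schema error: expected keys x, y, z, wx, wy, wz, gripper
```

Call:
drive_tool(targets=[{"x": 20, "y": -25, "z": 5, "wx": 0, "wy": 0, "wz": -3, "gripper": 0}, {"x": 55, "y": -69, "z": 10, "wx": 0, "wy": 0, "wz": -7, "gripper": 0}, {"x": 91, "y": -115, "z": 10, "wx": 0, "wy": 0, "wz": -12, "gripper": 0}, {"x": 127, "y": -160, "z": 10, "wx": 0, "wy": 0, "wz": -17, "gripper": 0}, {"x": 163, "y": -205, "z": 10, "wx": 0, "wy": 0, "wz": -21, "gripper": 0}, {"x": 199, "y": -250, "z": 10, "wx": 0, "wy": 0, "wz": -26, "gripper": 0}, {"x": 235, "y": -296, "z": 10, "wx": 0, "wy": 0, "wz": -31, "gripper": 0}, {"x": 271, "y": -341, "z": 10, "wx": 0, "wy": 0, "wz": -35, "gripper": 0}, {"x": 307, "y": -386, "z": 10, "wx": 0, "wy": 0, "wz": -40, "gripper": 0}, {"x": 343, "y": -432, "z": 10, "wx": 0, "wy": 0, "wz": -45, "gripper": 0}, {"x": 375, "y": -472, "z": 5, "wx": 0, "wy": 0, "wz": -49, "gripper": 0}, {"x": 400, "y": -503, "z": 0, "wx": 0, "wy": 0, "wz": -53, "gripper": 0}])

```text
t: 1.65
tcp_pos: [564.8, 19.6, 230.1]
orientation: [[0.943, 0.333, -0.002], [0.333, -0.943, -0.0], [-0.002, -0.0, -1.0]]
wrist_force: [-0.3, 0.3, 0.7]
gripper_width: 42.8
```

Call:
drive_tool(targets=[{"x": 20, "y": -25, "z": -5, "wx": 0, "wy": 0, "wz": -2, "gripper": 0}, {"x": 36, "y": -45, "z": -20, "wx": 0, "wy": 0, "wz": -3.7, "gripper": 0}, {"x": 36, "y": -45, "z": -30, "wx": 0, "wy": 0, "wz": -3.7, "gripper": 0}, {"x": 36, "y": -45, "z": -30, "wx": 0, "wy": 0, "wz": -3.7, "gripper": 0}])

```text
t: 2.15
tcp_pos: [599.5, -24.8, 198.7]
orientation: [[0.962, 0.272, -0.005], [0.272, -0.962, 0.001], [-0.005, -0.002, -1.0]]
wrist_force: [0.3, 0.4, 0.4]
gripper_width: 42.8
```

```bash
cat > look.py <<'E'
import sys
from h import *
import json
p=json.load(open("pose.json"));th=p["th"];t=np.array(p["t"]);c,s_=np.cos(th),np.sin(th);R=np.array([[c,-s_],[s_,c]])
w=lambda q:np.r_[R@np.array(q[:2],float)+t,q[2]+100]
if __name__=="__main__":
    k=sys.argv[1]
    s=status.read_state();print(s["t"],s["tcp_pos"],s["wrist_force"],s["gripper_width"],"local",R.T@(s["tcp_pos"][:2]-t),s["tcp_pos"][2]-100,"yaw",np.degrees(np.arctan2(s["orientation"][1,0],s["orientation"][0,0])))
    for n in ("wrist","side"):
        m=imaging.camera_model(n)
        im=imaging.capture(n)[:,:,::-1].copy()
        cv2.imwrite(f"pics/{n}{k}.png",im)
        if n=="side": im=im[130:270,270:480]
        cv2.imwrite(f"pics/{n}{k}v.png",cv2.resize(im,None,fx=3.8 if n=="side" else 1.25,fy=3.8 if n=="side" else 1.25,interpolation=cv2.INTER_CUBIC))
E
python3 look.py 1
```

```text
2.15 [599.54327829 -24.7777368  198.74713322] [0.30975899 0.43874266 0.42898722] 42.82992207000182 local [  2.15459345 -91.42772812] 98.7471332238747 yaw 15.757244775348001
```

View pics/wrist1v.png

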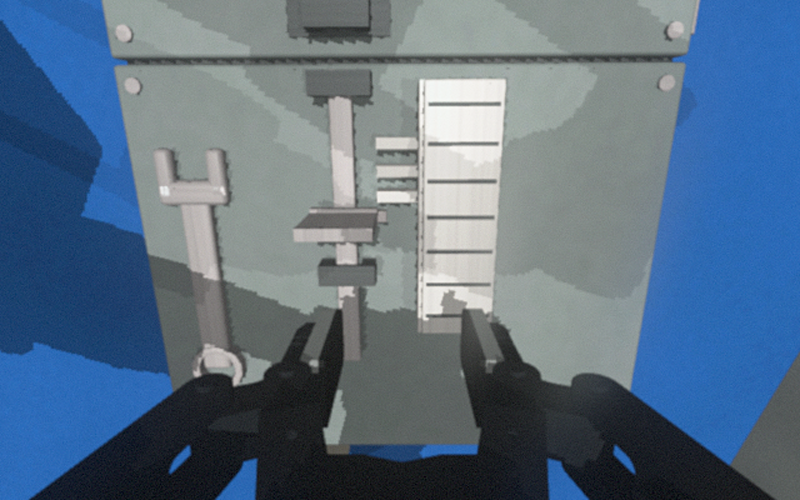

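View pics/side1v.png

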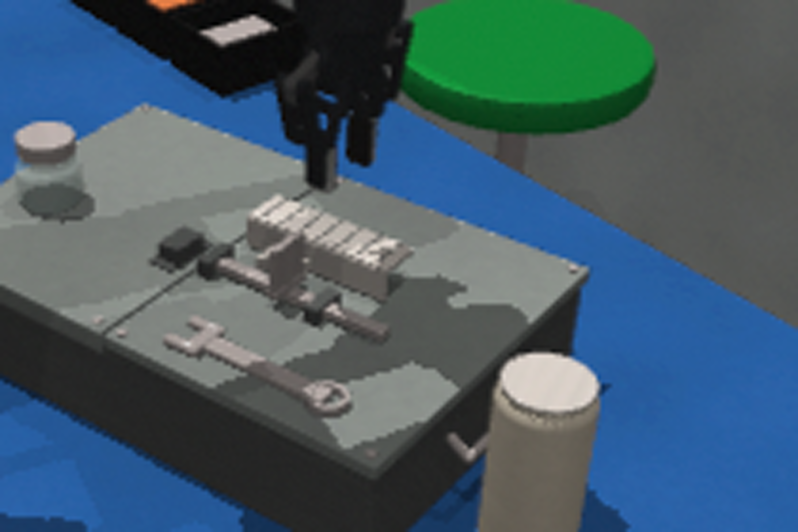

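Run:
```python
from look import *
for nm,q,z in [("tabtop L near",(293,241),52),("tabtop R near",(374,241),52),("tabtop L far",(296,229),52),("tabtop R far",(377,229),52),("pl TL",(420,78),30),("TR",(506,78),30),("BL",(418,333),30),("seamL",(118,63),0),("seamR",(686,63),0),
 ("L fingertip",(338,310),92),("R fingertip",(465,310),92)]:
    P=ray("wrist",np.array(q)/1.25,100+z)[0,:2]; print(nm,R.T@(P-t))
```

```text
tabtop L near [-46.31075225 -70.74899205]
tabtop R near [ -8.86828613 -70.67688003]
tabtop L far [-44.52691893 -65.03751751]
tabtop R far [ -7.39575558 -64.96840299]
pl TL [12.25231275  1.50299513]
TR [52.02065548  1.54799199]
BL [  12.94130727 -129.29882812]
seamL [-144.8477806    11.32542132]
seamR [152.20119925  11.64219982]
L fingertip [-20.41539661 -87.04365498]
R fingertip [ 28.29719345 -86.930678  ]
```

Call:
drive_tool(targets=[{"x": 3, "y": 0, "z": -25, "wx": 0, "wy": 0, "wz": 0, "gripper": 0}, {"x": 3, "y": 0, "z": -50, "wx": 0, "wy": 0, "wz": 0, "gripper": 0}, {"x": 3, "y": 0, "z": -62, "wx": 0, "wy": 0, "wz": 0, "gripper": 0}, {"x": 3, "y": 0, "z": -66, "wx": 0, "wy": 0, "wz": 0, "gripper": 0}, {"x": 3, "y": 0, "z": -66, "wx": 0, "wy": 0, "wz": 0, "gripper": 0}])

```text
t: 2.88
tcp_pos: [603.7, -24.4, 135.1]
orientation: [[0.962, 0.273, -0.001], [0.273, -0.962, -0.0], [-0.001, -0.0, -1.0]]
wrist_force: [-0.7, 0.4, -0.0]
gripper_width: 42.9
```

```bash
python3 look.py 2
```

```text
2.875 [603.65865152 -24.37823976 135.14990982] [-0.70707362  0.36016016 -0.03066734] 42.899933329723936 local [  6.22355158 -92.1622173 ] 35.14990981988129 yaw 15.828104156894693
```

View pics/wrist2v.png

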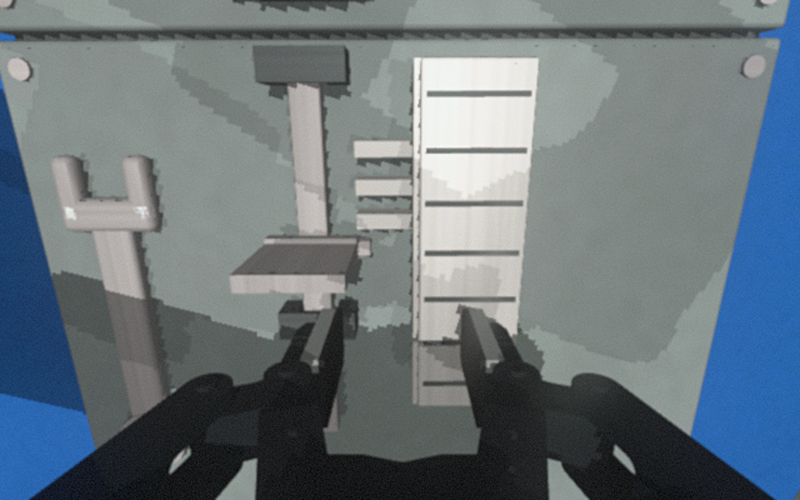

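View pics/side2v.png

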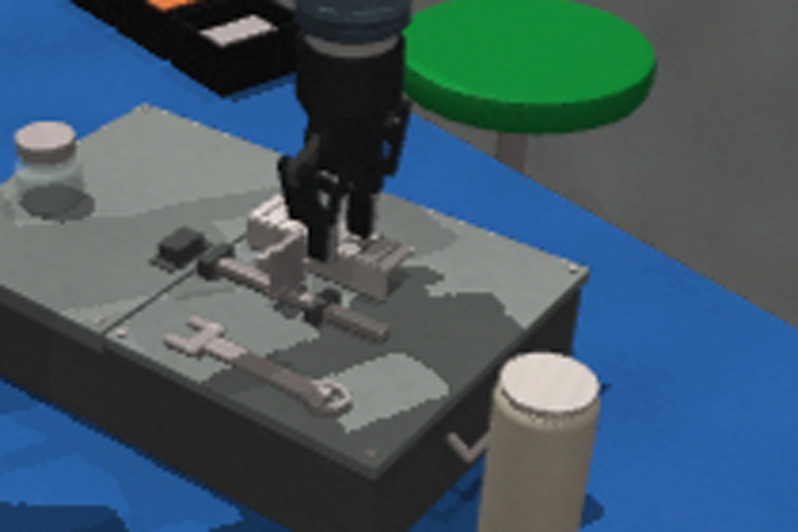

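Call:
drive_tool(targets=[{"x": -1, "y": 0, "z": -3, "wx": 0, "wy": 0, "wz": 0, "gripper": 0}, {"x": -1, "y": 0, "z": -6, "wx": 0, "wy": 0, "wz": 0, "gripper": 0}, {"x": -1, "y": 0, "z": -8, "wx": 0, "wy": 0, "wz": 0, "gripper": 0}, {"x": -1, "y": 0, "z": -8, "wx": 0, "wy": 0, "wz": 0, "gripper": 0}])

```text
t: 3.48
tcp_pos: [602.9, -24.6, 127.7]
orientation: [[0.962, 0.272, -0.0], [0.272, -0.962, -0.0], [-0.0, 0.0, -1.0]]
wrist_force: [-1.2, 0.1, 2.2]
gripper_width: 42.8
```

Call:
drive_tool(targets=[{"x": 0, "y": 0, "z": -2, "wx": 0, "wy": 0, "wz": 0, "gripper": 0}, {"x": 0, "y": 0, "z": -3, "wx": 0, "wy": 0, "wz": 0, "gripper": 0}, {"x": 0, "y": 0, "z": -3, "wx": 0, "wy": 0, "wz": 0, "gripper": 0}])

```text
t: 3.85
tcp_pos: [603.0, -24.6, 124.8]
orientation: [[0.962, 0.272, 0.0], [0.272, -0.962, -0.0], [-0.0, 0.0, -1.0]]
wrist_force: [-2.6, -0.1, 4.4]
gripper_width: 42.9
```

Call:
drive_tool(targets=[{"x": 0, "y": 0, "z": -2, "wx": 0, "wy": 0, "wz": 0, "gripper": 0}, {"x": 0, "y": 0, "z": -4, "wx": 0, "wy": 0, "wz": 0, "gripper": 0}, {"x": 0, "y": 0, "z": -4, "wx": 0, "wy": 0, "wz": 0, "gripper": 0}])

```text
t: 4.22
tcp_pos: [603.0, -24.6, 121.2]
orientation: [[0.962, 0.272, 0.0], [0.272, -0.962, -0.0], [0.0, 0.0, -1.0]]
wrist_force: [-3.1, 0.9, 6.3]
gripper_width: 42.6
```

Call:
drive_tool(targets=[{"x": 0, "y": 0, "z": -1, "wx": 0, "wy": 0, "wz": 0, "gripper": 0}, {"x": 0, "y": 0, "z": -2, "wx": 0, "wy": 0, "wz": 0, "gripper": 0}, {"x": 0, "y": 0, "z": -2, "wx": 0, "wy": 0, "wz": 0, "gripper": 0}])

```text
t: 4.6
tcp_pos: [603.1, -24.6, 119.9]
orientation: [[0.962, 0.273, 0.001], [0.273, -0.962, -0.001], [0.001, 0.001, -1.0]]
wrist_force: [-4.3, -0.0, 8.2]
gripper_width: 42.9
```

Call:
drive_tool(targets=[{"x": 0, "y": 0, "z": -2, "wx": 0, "wy": 0, "wz": 0, "gripper": 0}, {"x": 0, "y": 0, "z": -2, "wx": 0, "wy": 0, "wz": 0, "gripper": 0}, {"x": 0, "y": 0, "z": -2, "wx": 0, "wy": 0, "wz": 0, "gripper": 0}])

```text
t: 4.97
tcp_pos: [603.2, -24.7, 119.7]
orientation: [[0.962, 0.273, 0.002], [0.273, -0.962, -0.001], [0.002, 0.001, -1.0]]
wrist_force: [-5.5, 0.2, 14.3]
gripper_width: 42.8
```

```bash
python3 look.py 3
```

```text
4.975 [603.24374733 -24.65292132 119.71682333] [-5.48578156  0.21690418 14.30665751] 42.787202828322606 local [  5.74959407 -92.31374196] 19.716823332651103 yaw 15.829141890572776
```

View pics/wrist3v.png

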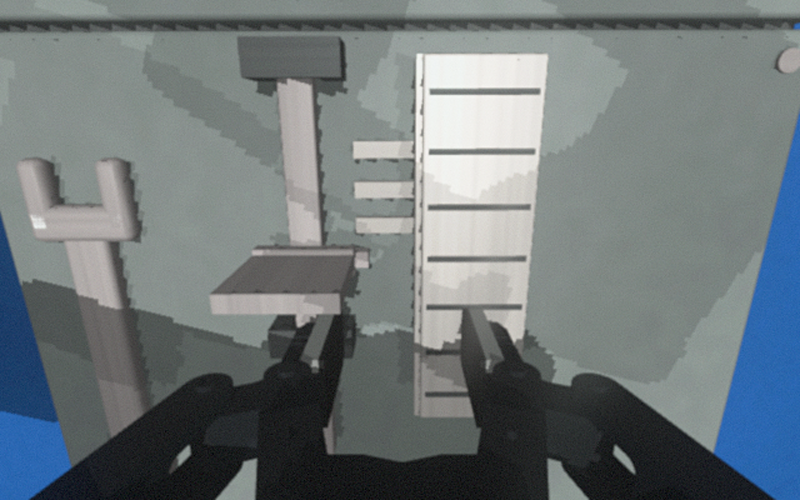

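View pics/side3v.png

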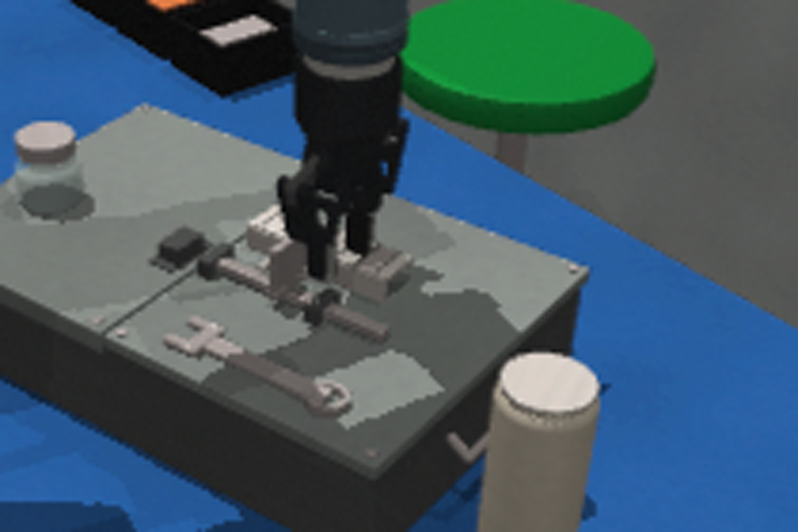

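Call:
drive_tool(targets=[{"x": -1, "y": 3.8, "z": -2.5, "wx": 0, "wy": 0, "wz": 0, "gripper": 0}, {"x": -2.2, "y": 7.7, "z": -2.5, "wx": 0, "wy": 0, "wz": 0, "gripper": 0}, {"x": -3.3, "y": 11.5, "z": -2.5, "wx": 0, "wy": 0, "wz": 0, "gripper": 0}, {"x": -4.3, "y": 15.4, "z": -2.5, "wx": 0, "wy": 0, "wz": 0, "gripper": 0}, {"x": -4.3, "y": 15.4, "z": -2.5, "wx": 0, "wy": 0, "wz": 0, "gripper": 0}])

```text
t: 5.7
tcp_pos: [602.1, -12.3, 119.8]
orientation: [[0.962, 0.272, 0.01], [0.272, -0.962, -0.006], [0.008, 0.009, -1.0]]
wrist_force: [0.8, -8.7, 11.5]
gripper_width: 42.6
```

```bash
python3 look.py 4
```

```text
5.7 [602.11101324 -12.31749051 119.78424907] [ 0.79163821 -8.66737762 11.45449116] 42.646606773086106 local [  8.01343522 -80.13503254] 19.784249066204396 yaw 15.804345091138993
```

View pics/wrist4v.png

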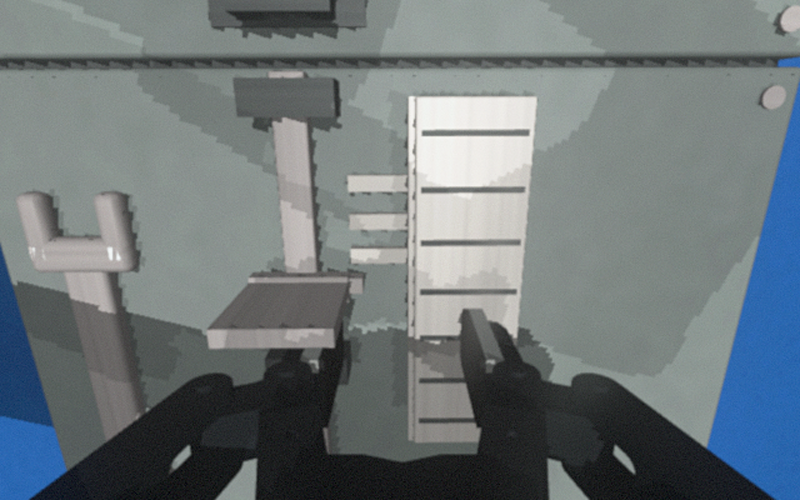

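Call:
drive_tool(targets=[{"x": -3.5, "y": 4, "z": -2.5, "wx": 0.4, "wy": 0.6, "wz": 0, "gripper": 0}, {"x": -4.6, "y": 7, "z": -2.5, "wx": 0.4, "wy": 0.6, "wz": 0, "gripper": 0}, {"x": -5.4, "y": 10, "z": -2.5, "wx": 0.4, "wy": 0.6, "wz": 0, "gripper": 0}, {"x": -6.2, "y": 12.8, "z": -2.5, "wx": 0.4, "wy": 0.6, "wz": 0, "gripper": 0}, {"x": -7, "y": 15.6, "z": -2.5, "wx": 0.4, "wy": 0.6, "wz": 0, "gripper": 0}])

```text
t: 6.42
tcp_pos: [598.8, -0.7, 119.9]
orientation: [[0.962, 0.271, 0.008], [0.271, -0.962, -0.006], [0.006, 0.007, -1.0]]
wrist_force: [2.6, -11.4, 9.5]
gripper_width: 42.6
```

```bash
python3 look.py 5
```

```text
6.425 [598.78190003  -0.72500049 119.86727856] [  2.62697192 -11.42785103   9.52032553] 42.55154110417479 local [  7.96164011 -68.07409821] 19.867278564142993 yaw 15.751260553269253
```

View pics/wrist5v.png

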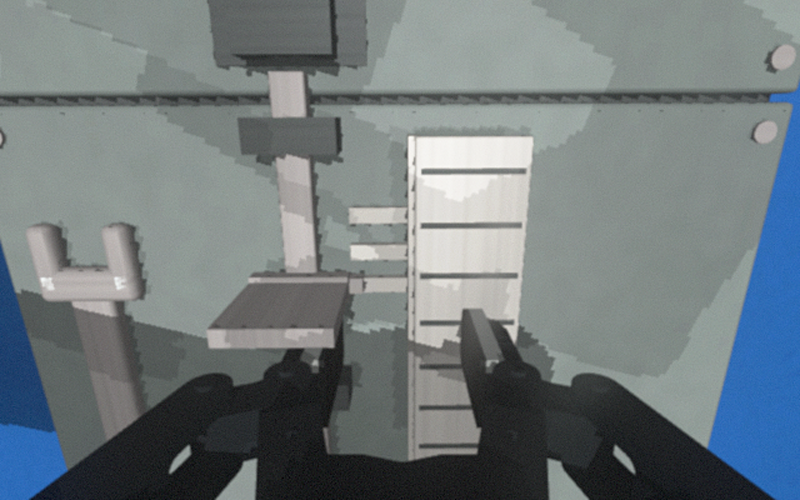

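Call:
drive_tool(targets=[{"x": -3.3, "y": 5, "z": -3.5, "wx": 0.5, "wy": 0.7, "wz": 0, "gripper": 0}, {"x": -4.6, "y": 9, "z": -4, "wx": 0.5, "wy": 0.7, "wz": 0, "gripper": 0}, {"x": -5.7, "y": 13, "z": -4, "wx": 0.5, "wy": 0.7, "wz": 0, "gripper": 0}, {"x": -6.8, "y": 17, "z": -4, "wx": 0.5, "wy": 0.7, "wz": 0, "gripper": 0}, {"x": -8, "y": 21, "z": -4, "wx": 0.5, "wy": 0.7, "wz": 0, "gripper": 0}, {"x": -9, "y": 25, "z": -4, "wx": 0.5, "wy": 0.7, "wz": 0, "gripper": 0}])

```text
t: 7.28
tcp_pos: [594.4, 19.7, 119.8]
orientation: [[0.963, 0.271, 0.007], [0.271, -0.963, -0.004], [0.006, 0.006, -1.0]]
wrist_force: [1.9, -14.6, 15.0]
gripper_width: 43.1
```

```bash
python3 look.py 6
```

```text
7.275 [594.42716262  19.68470583 119.81223013] [  1.88773093 -14.59197149  15.00325466] 43.060079157493355 local [  9.32018725 -47.24925248] 19.812230128627036 yaw 15.701125773011254
```

View pics/wrist6v.png

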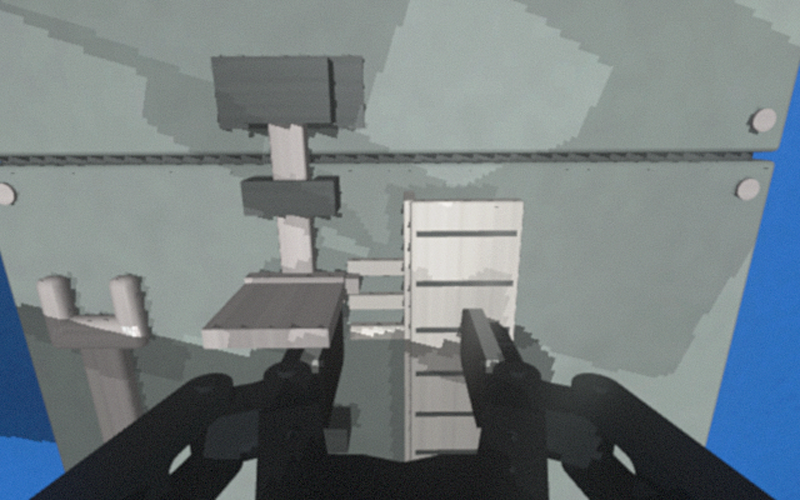

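Call:
drive_tool(targets=[{"x": -5, "y": 5, "z": -3.5, "wx": 0.4, "wy": 0.6, "wz": 0, "gripper": 0}, {"x": -6, "y": 8, "z": -3.5, "wx": 0.4, "wy": 0.6, "wz": 0, "gripper": 0}, {"x": -7, "y": 11, "z": -3.5, "wx": 0.4, "wy": 0.6, "wz": 0, "gripper": 0}, {"x": -8, "y": 14, "z": -3.5, "wx": 0.4, "wy": 0.6, "wz": 0, "gripper": 0}, {"x": -8.8, "y": 17, "z": -3.5, "wx": 0.4, "wy": 0.6, "wz": 0, "gripper": 0}])

```text
t: 8.0
tcp_pos: [590.6, 33.0, 119.9]
orientation: [[0.963, 0.27, 0.008], [0.27, -0.963, -0.004], [0.007, 0.006, -1.0]]
wrist_force: [6.1, -20.2, 13.5]
gripper_width: 42.6
```

Call:
drive_tool(targets=[{"x": -3, "y": 5.5, "z": -3.5, "wx": 0.4, "wy": 0.6, "wz": 0, "gripper": 0}, {"x": -3.5, "y": 7.5, "z": -3.5, "wx": 0.4, "wy": 0.6, "wz": 0, "gripper": 0}, {"x": -3.5, "y": 7.5, "z": -3.5, "wx": 0.4, "wy": 0.6, "wz": 0, "gripper": 0}])

```text
t: 8.38
tcp_pos: [590.8, 33.0, 119.8]
orientation: [[0.963, 0.27, 0.006], [0.27, -0.963, -0.009], [0.004, 0.01, -1.0]]
wrist_force: [-1.7, -24.3, 16.0]
gripper_width: 42.7
```

```bash
python3 look.py 7
```

```text
8.375 [590.76691018  33.02609119 119.83860416] [ -1.73463118 -24.33156056  16.02079198] 42.742089903793534 local [  9.42523798 -33.41527346] 19.83860415567146 yaw 15.689548643898325
```

View pics/wrist7v.png

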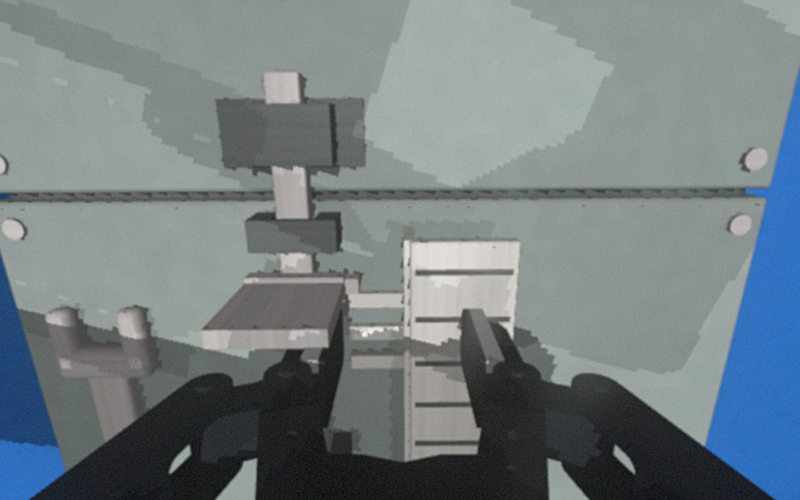

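Run:
```python
from look import *
for nm,q,z in [("tabtop L near",(203,347),52),("R near",(328,347),52),("L far",(207,329),52),("R far",(332,329),52),("plate TL d",(412,240),22),("TR",(519,240),22),("seam",(400,193),0),("bolttip",(282,72),11)]:
    P=ray("wrist",np.array(q)/1.25,100+z)[0,:2]; print(nm,R.T@(P-t))
```

```text
tabtop L near [-46.72308541 -21.37445721]
R near [-10.82103568 -21.47620605]
L far [-44.79559683 -15.62910609]
R far [ -9.38825353 -15.72307071]
plate TL d [14.0005014   1.88560889]
TR [50.25098911  1.81921946]
seam [ 9.96156592 14.09866601]
bolttip [-28.3464664   55.65453728]
```

Call:
drive_tool(targets=[{"x": 0, "y": 0, "z": -2.5, "wx": 0.3, "wy": 0.3, "wz": 0, "gripper": 0}, {"x": 0.6, "y": -2, "z": 0, "wx": 0.3, "wy": 0.3, "wz": 0, "gripper": 0}, {"x": 1, "y": -4, "z": 8, "wx": 0.3, "wy": 0.3, "wz": 0, "gripper": 0}, {"x": 1, "y": -4, "z": 16, "wx": 0.3, "wy": 0.3, "wz": 0, "gripper": 0}, {"x": 1, "y": -4, "z": 30, "wx": 0.3, "wy": 0.3, "wz": 0, "gripper": 0}, {"x": 1, "y": -5, "z": 60, "wx": 0.3, "wy": 0.3, "wz": 0, "gripper": 0}, {"x": 1, "y": -5, "z": 100, "wx": 0.3, "wy": 0.3, "wz": 0, "gripper": 0}, {"x": 1, "y": -5, "z": 110, "wx": 0.3, "wy": 0.3, "wz": 0, "gripper": 0}, {"x": 1, "y": -5, "z": 110, "wx": 0.3, "wy": 0.3, "wz": 0, "gripper": 0}])

```text
t: 9.6
tcp_pos: [592.0, 27.9, 230.3]
orientation: [[0.963, 0.27, 0.002], [0.27, -0.963, -0.004], [0.001, 0.004, -1.0]]
wrist_force: [-0.6, -0.2, -0.4]
gripper_width: 42.8
```

```bash
python3 look.py 8
```

```text
9.6 [591.95607575  27.94140257 230.26973316] [-0.61915345 -0.16864564 -0.41646007] 42.810399951631155 local [  9.18711987 -38.63173518] 130.2697331625481 yaw 15.677427736997519
```

View pics/wrist8v.png

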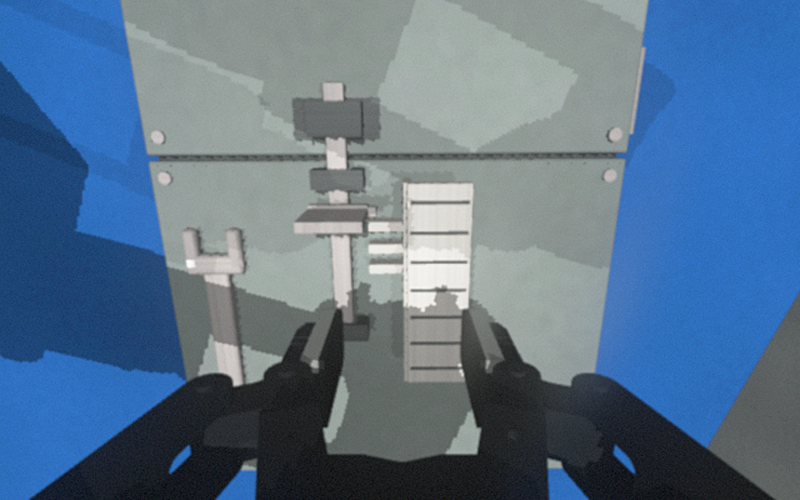

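View pics/side8v.png

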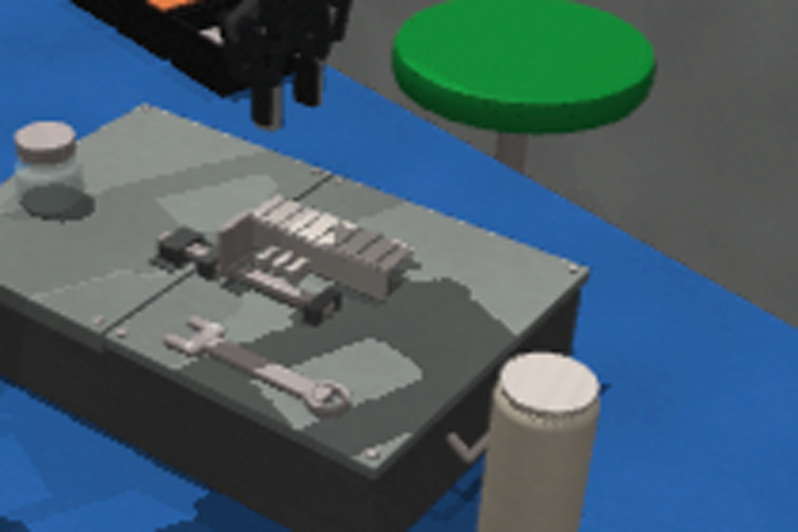

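Run:
```python
from look import *
for nm,q,z in [("tab L near",(294,233),52),("R near",(367,233),52),("tab far",(298,221),52),("pl TL",(404,183),30),("TR",(472,183),30),("BL",(404,381),30)]:
    P=ray("wrist",np.array(q)/1.25,100+z)[0,:2]; print(nm,R.T@(P-t))
a=cv2.imread("pics/side1.png",0);b=cv2.imread("pics/side8.png",0);d=cv2.imread("pics/side3.png",0)
for y,x in((190,372),(180,345)):
    T=a[y-12:y+14,x-6:x+8]
c=[]
# far -y end of plate, around side px
for nm,im in(("up0",a),("down",d),("now",b)): print(nm); print(im[190:212,372])
```

```text
tab L near [-47.54823164 -21.10503922]
R near [ -9.07909597 -21.11505876]
tab far [-44.97895892 -14.62984467]
pl TL [10.45400171  2.03765955]
TR [48.51187379  2.01639692]
BL [  10.54871705 -125.69935753]
up0
[122 123 133 208 210 139  82 124 128 128 105  97  73  58  55  55  55  61
  85  86  85  85]
down
[121 122 121 122 122 111  99  94  90 106 125 129 124  86  55  54  55  61
  85  87  84  84]
now
[141 141 139 133 125 120  79 123 127 128 105  79  71  58  55  54  54  60
  85  87  85  84]
```

```bash
python3 -c "
from bench import ticket;print(ticket.hand_in())"
```

```text
the job is handed in; nothing more can be done
None
```

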